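# Hang the offcut bin on the louvered panel

### The arm

A 6-joint arm with a two-finger parallel gripper is mounted at the origin on the work surface. World frame = base frame: x ahead of the robot, y to its left, z up, the work surface at z = 0. Lengths are in m, angles in rad, forces in N, time in s.
With the tool pointing down it reaches from about 0.35 to 0.975 m from the base axis. Payload 4.9 kg.
Tool frame: the origin (TCP) lies on the front face of the gripper's body, between the roots of the fingers; the fingertips stand ctrl.tip_extent ahead of it and the grasp point (between the pads) lies 54 mm ahead of it (ctrl.tip_extent is the distance from the TCP to the fingertips, in m); z points along the fingers, y is the line along which they close (so a half turn about z gives the same grasp; the last joint's range is limited). The gripper opens to 85 mm and grips with 20 to 120 N. Pads are 22 mm wide; open, the fingers measure 114 mm over their backs; the gripper's body (76 mm by 85 mm) begins 54 mm behind the grasp point. The pads swing forward as they close: fully open they stand 13 mm farther back than shut.
Start: joints at [-1.274, 0.053, 1.613, -0, 1.476, -0.119], TCP at [0.252, -0.572, 0.304] pointing down, gripper open.
Joint ranges: [-3.01, 3.01], [-1.01, 2.22], [0.06, 2.58], [-1.02, 4.17], [0.09, 2.62], [-3.14, 3.14]. Speed limits (rad/s): [2.57, 2.57, 3.14, 3.14, 3.14, 3.14].

### API

Orientations are given as a rotation vector (axis times angle).
In Python, from station import ctrl gives the robot as it stands.
- The arm moves only by the tool apply_moves, never from a script. Its argument "rows" is one flat list of numbers, 6 for each row, row after row: the shift along the tool's x, y, z normalised to -1 to 1, where 1 is 0.6 m, then the turn, a rotation vector about the tool's x, y, z normalised to -1 to 1, where 1 is 90 degrees. A call has 1 to 20 rows; each row is the pose to reach, as a shift and turn from the pose commanded when the call began, along the tool's axes at that moment; what a row does not reach only later rows make up. A row lasts 1/10 s, in which the tool goes at most 50 mm and 8.59 degrees, less where a joint would pass 70% of its speed; a pose out of reach is approached as far as the arm can. A call with a number of a shift or a turn outside -1 to 1 is refused whole. A call with a gripper value outside its range is refused whole. "grip" is the opening, from 0 (shut) to 1 (fully open), set as the call begins (left out, the last holds). The fingers move at their own pace and stop on an object; "grip_force" is the grip in N (left out, the last holds). Time passes only in rows, so rows that repeat a pose let the fingers close. It gives the time, the measured TCP pose, the force, the opening and the grip force at its end, in the units of the state.
- ctrl.get_obs(): the state, without advancing time (a new reading comes with each control period).
- ctrl.get_image(name): name is "side" or "top" or "wrist"; returns (picture, depth): 420x560x3 uint8, blue, green, red; 420x560 float32, m along the optical axis (not along the pixel's ray), 0 where there is no reading.
- ctrl.camera_model(name): a dict with "mtx" (3x3 intrinsics, pixels), "R" (3x3) and "t" (3): a world point X has camera coordinates R X + t; the wrist camera has in their place "tool_from_camera" (4x4, takes a point from camera to tool coordinates, whose origin is the TCP and whose axes are the flange's). Camera axes: x right, y down, z forward; pixel columns grow to the right and rows downward; lengths in m; the calibration is good to about 2 mm. The wrist camera is an equidistant fisheye: a pixel r from the principal point sees the ray r / f radians off the axis. A picture is of the moment at which its call begins: read the wrist's pose just before it. camera_model takes no time and is no camera call.
- ctrl.finish_job(): hands the job in; it is judged then, once.
The state is a dict: "t": time; "q": joint angles; "dq": joint speeds; "effort": joint torques, N m; "tool_pos": TCP position; "tool_rot": TCP orientation; "contact_force": force on the tool from outside, world axes, zero at the start; "wrist_torque": the same for the moment, N m; "opening": finger opening in m; "grip_force": force on a finger pad.
Only numpy, scipy, OpenCV 4.12 (cv2) and the standard library are available. Lean on these libraries where they do the work, as an engineer would, in place of code of your own. Each camera call takes 0.05 s, during which the arm holds its last target. There are 200 camera calls.

### The job

Two small bins of glass-rod offcuts stand on the flameworking bench. Take the one with a hanging lip on its back, lift it over the top rail of the louvered panel stand, and let it down so that its lip catches and it hangs upright in the middle of that rail. Leave the lipless bin where it stands.

Things in the scene. Friction and masses are not known exactly. Their poses are not given: they have to be found in the camera images.
- bin_center (a point): Loose grey plastic bin with a hanging lip, 0.15-0.25 kg: 76 mm deep (its x), 64 wide (y), 70 high, 3 mm walls; the front (-x) is only 40 high, sides and back full height. Point: its middle, 35 mm above its underside, axes of the bin, z up. It stands on the bench, lip (+x) roughly away from the robot. Grip it across the 64 mm width at its middle.
- bin_lip (a point): Top of the slot under the bin's lip, where the rail seats: 42 mm in +x and 32 mm above bin_center, same axes. The lip is 50 mm wide (y) on the top of the back wall. The slot is 8 mm wide here; the outer flap slopes, so it widens to 24 mm (4 mm to -x, 20 mm to +x of this point) at its mouth 36 mm below, and guides the lip home when let go. Flap ends 23 mm in +x.
- rail_mid (a point): Middle of the top edge of the top rail of a fixed grey, slippery powder-coated louvered stand, 170 mm above the bench. x points level from its front (where bins hang) to its back, y along the rail, z up. Rail: upright strip 4 mm thick, 180 long, 60 tall, flat front; 43 free behind it, nothing higher. A hung bin has bin_lip at this point and its x along this x. A like louver is 75 mm lower.
- plainbin_center (a point): Bystander: loose bin of the same size, material and contents but with no lip. Point: its middle, 35 mm above its underside. The bins may stand in either order, 160 to 240 mm apart across the bench. A closed jar, 56 mm across and 85 high, stands further back behind them.
Not all that is in view belongs to the job. What is shaped like the part that bears bin_center but purple is not meant.

How it is judged:
By the outcome, as a careful person would: the job done as asked, in the order asked, and still so for the second after the job is handed in, with the robot touching nothing.
It also fails if it takes over 42 s, if anything falls off the work surface, if the arm or the gripper's body presses on something with over 40 N, if the wrist force passes 120 N, or if a joint passes its speed limit or range.

## Working session

There is one attempt and no reset: what is moved stays moved. The work goes in short steps, Python scripts to look and compute and a tool call to move; the robot and the scene stay as the last step left them, time stands still between calls to the robot, and variables do not carry over. Pictures are saved under pics/ and viewed, at most 10 in all, crops included, and the job is handed in when it is done.

Besides the shell and the picture viewer there is one more tool, called after "Call:" by a JSON object that holds its "fn" and its "kwargs". apply_moves: Moves the arm, as the interface text tells. Its arguments: {"type":"object","properties":{"rows":{"type":"array","items":{"type":"number"}},"grip":{"type":"number"},"grip_force":{"type":"number"}},"required":["rows"]}

```bash
mkdir -p pics; ls; python3 - <<'E'
from station import ctrl
import cv2,numpy as np
o=ctrl.get_obs();print(o,ctrl.tip_extent)
for n in("side","top"):
    p,d=ctrl.get_image(n);cv2.imwrite(f"pics/{n}0.png",p);np.savez(f"pics/{n}0.npz",p=p,d=d)
    print(n,ctrl.camera_model(n),(d>0).mean())
E
```

```text
pics
{'t': 0.0, 'q': array([-1.27399451e+00,  5.33477121e-02,  1.61428457e+00, -4.08875716e-06,
        1.47598414e+00, -1.18992244e-01]), 'dq': array([-1.65314323e-03,  4.57440666e-04,  3.68605033e-05,  5.89242748e-04,
       -7.78005769e-04, -7.94311074e-04]), 'effort': array([-5.16145592e-04, -3.93677616e+01, -3.70179427e+01, -1.20151499e-04,
        7.04472026e-03,  8.56288693e-06]), 'tool_pos': array([ 0.25231376, -0.57129421,  0.30267417]), 'tool_rot': array([-3.07197302e+00, -6.48017720e-01,  2.88432014e-04]), 'contact_force': array([-0.09493486, -0.24676091,  0.21944653]), 'wrist_torque': array([ 0.00114836, -0.01537996, -0.00528532]), 'grip_force': 0.0, 'opening': 0.08539272803734005} 0.0726
side {'mtx': array([[456.31330683,   0.        , 274.94942575],
       [  0.        , 456.31330683, 215.90671926],
       [  0.        ,   0.        ,   1.        ]]), 'R': array([[-0.95018683, -0.31118629,  0.01755236],
       [-0.20962251,  0.59636275, -0.7748612 ],
       [ 0.23065861, -0.73994227, -0.63188768]]), 't': array([0.41847915, 0.25704319, 0.92397941])} 0.9957993197278912
top {'mtx': array([[409.56017566,   0.        , 281.33532626],
       [  0.        , 409.56017566, 212.2262453 ],
       [  0.        ,   0.        ,   1.        ]]), 'R': array([[-0.02214589, -0.99955419,  0.02002444],
       [-0.99549002,  0.02019894, -0.09269101],
       [ 0.09224522, -0.02198685, -0.99549354]]), 't': array([-0.12237636,  0.47390167,  1.11024472])} 0.9957695578231293
```

View pics/side0.png

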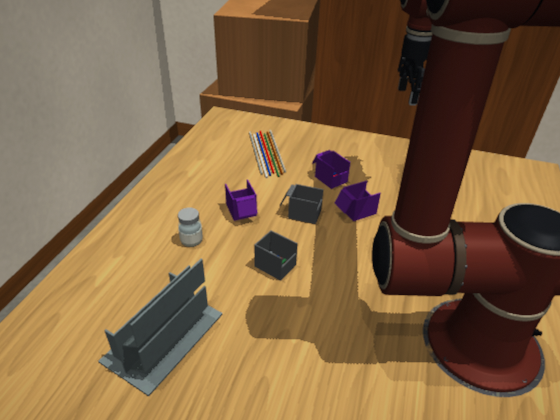

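View pics/top0.png

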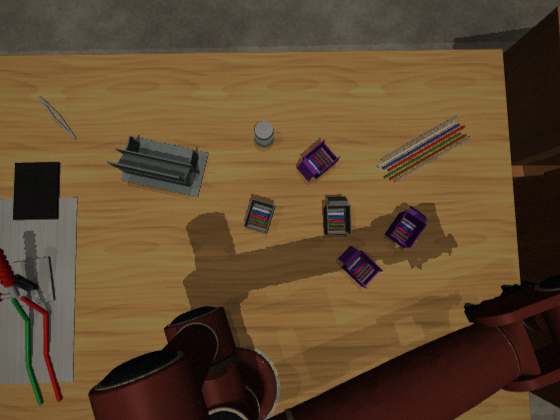

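The right grey bin at top (337,215) and side (305,203) seems to carry the lip. The plain one is at top (260,215), the stand at top (155,165). I'll enlarge these and compute positions.

```bash
cat > h.py <<'E'
import numpy as np,cv2
from station import ctrl
def world(n,d):
    m=ctrl.camera_model(n);K=m["mtx"];v,u=np.mgrid[:420,:560]
    c=np.stack([(u-K[0,2])/K[0,0]*d,(v-K[1,2])/K[1,1]*d,d],-1)
    return (c-m["t"])@m["R"]
def ray(n,u,v,z):
    m=ctrl.camera_model(n);K=m["mtx"];r=m["R"].T@np.linalg.inv(K)@[u,v,1];o=-m["R"].T@m["t"]
    return o+r*(z-o[2])/r[2]
E
python3 - <<'E'
from h import *
S=np.load("pics/side0.npz");T=np.load("pics/top0.npz")
a=cv2.resize(T["p"][120:205,95:220],None,fx=3.2,fy=3.2,interpolation=2)
b=cv2.resize(T["p"][185:245,300:375],None,fx=5.2,fy=5.2,interpolation=2)
c=cv2.resize(S["p"][175:285,225:335],None,fx=2.8,fy=2.8,interpolation=2)
W=np.zeros((600,800,3),np.uint8)
for im,y,x in((a,0,0),(b,0,405),(c,285,0)):W[y:y+im.shape[0],x:x+im.shape[1]]=im[:600-y,:800-x]
d=cv2.resize(S["p"][255:390,95:230],None,fx=2.1,fy=2.1,interpolation=2);W[313:313+d.shape[0],405:405+d.shape[1]]=d
cv2.imwrite("pics/crop1.png",W)
for n,D,boxes in(("top",T,dict(lip=(185,245,318,358),plain=(190,240,238,282),stand=(130,200,105,215))),("side",S,dict(lip=(180,228,280,328),plain=(228,282,248,303),stand=(255,390,95,230)))):
    P=world(n,D["d"]);hsv=cv2.cvtColor(D["p"],cv2.COLOR_BGR2HSV)
    for k,(r0,r1,c0,c1) in boxes.items():
        q=P[r0:r1,c0:c1].reshape(-1,3);s=hsv[r0:r1,c0:c1,1].ravel()
        z=(.155,.2) if k=="stand" else (.055,.09)
        m=(q[:,2]>z[0])&(q[:,2]<z[1])&(s<110);t=q[m]
        rc=cv2.minAreaRect((t[:,:2]*1000).astype(np.float32))
        print(n,k,m.sum(),rc,np.percentile(t[:,2],[5,50,95]))
E
```

```text
top lip 253 ((455.1260681152344, -283.24127197265625), (91.7640380859375, 64.22700500488281), 0.4700675904750824) [0.0581347  0.06979275 0.07414986]
top plain 119 ((460.6321716308594, -72.15113830566406), (63.94393539428711, 75.64385986328125), 72.16395568847656) [0.05850006 0.07085539 0.07432944]
top stand 184 ((567.9376220703125, 202.94879150390625), (179.0777587890625, 4.569523334503174), 76.44619750976562) [0.15769691 0.17018661 0.17394047]
side lip 416 ((457.3924560546875, -280.5443420410156), (69.7283706665039, 90.80517578125), 89.27741241455078) [0.05667478 0.06648524 0.07353461]
side plain 450 ((464.19500732421875, -69.69288635253906), (67.64777374267578, 77.17236328125), 72.29624938964844) [0.05613554 0.06518925 0.07301773]
side stand 729 ((571.5865478515625, 205.87661743164062), (181.38003540039062, 7.978920936584473), 76.31198120117188) [0.15613633 0.16643131 0.1730188 ]
```

View pics/crop1.png

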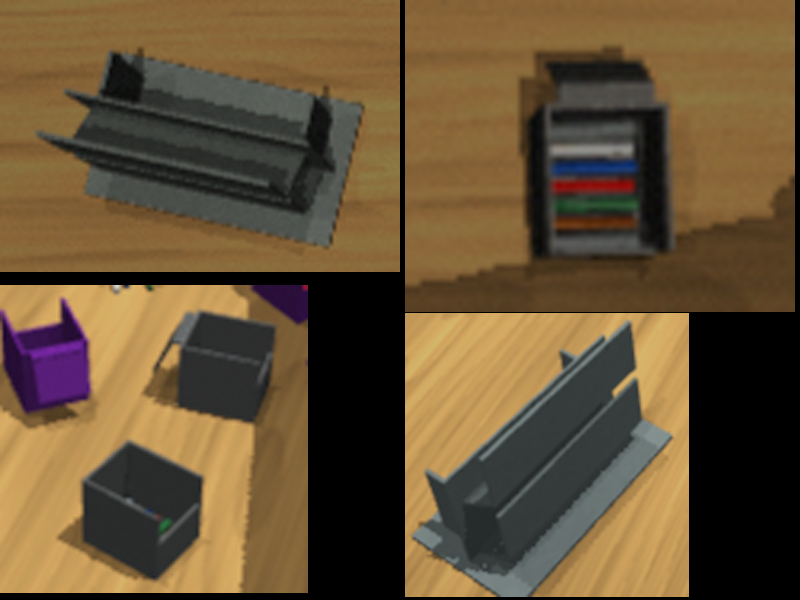

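Both views agree. The lip bin's back is toward +x, with its centre about (0.449,-0.282) and yaw about 0. The rail's middle is about (0.570,0.204) with yaw -13.6°, and the top heights are 0.070 and 0.170. Next I go above the bin.

```bash
cat >> h.py <<'E'
from scipy.spatial.transform import Rotation as Ro
def delta(x,y,z,yaw,o=None):
    "normalised row to reach tool-down pose, tool x at yaw"
    o=o or ctrl.get_obs();R=Ro.from_rotvec(o["tool_rot"])
    G=Ro.from_euler("z",yaw)*Ro.from_euler("x",np.pi)
    s=R.inv().apply(np.array([x,y,z])-o["tool_pos"])/.6
    return np.round(np.r_[s,(R.inv()*G).as_rotvec()/(np.pi/2)],4).tolist()
E
python3 -c "
from h import *
print(delta(.449,-.282,.26,0),ctrl.camera_model('wrist'))"
```

```text
[0.4946, -0.3086, 0.072, -0.0012, 0.0001, 0.2647] {'mtx': array([[325.1922621 ,   0.        , 283.25411925],
       [  0.        , 325.1922621 , 211.02804435],
       [  0.        ,   0.        ,   1.        ]]), 'tool_from_camera': array([[-6.09457736e-05, -9.52441029e-01, -3.04722960e-01,
         7.89233554e-02],
       [ 9.99999956e-01,  3.08908343e-05, -2.96556153e-04,
        -2.43753920e-04],
       [ 2.91865394e-04, -3.04722965e-01,  9.52440985e-01,
        -6.83832734e-02],
       [ 0.00000000e+00,  0.00000000e+00,  0.00000000e+00,
         1.00000000e+00]])}
```

Call:
{"fn": "apply_moves", "kwargs": {"rows": [0.4946,-0.3086,0.072,-0.0012,0,0.2647,0.4946,-0.3086,0.072,-0.0012,0,0.2647,0.4946,-0.3086,0.072,-0.0012,0,0.2647,0.4946,-0.3086,0.072,-0.0012,0,0.2647,0.4946,-0.3086,0.072,-0.0012,0,0.2647,0.4946,-0.3086,0.072,-0.0012,0,0.2647,0.4946,-0.3086,0.072,-0.0012,0,0.2647,0.4946,-0.3086,0.072,-0.0012,0,0.2647,0.4946,-0.3086,0.072,-0.0012,0,0.2647,0.4946,-0.3086,0.072,-0.0012,0,0.2647,0.4946,-0.3086,0.072,-0.0012,0,0.2647,0.4946,-0.3086,0.072,-0.0012,0,0.2647], "grip": 1}}

```text
t: 1.3
tool_pos: [0.4485, -0.2837, 0.2609]
tool_rot: [3.139, -0.003, 0.001]
contact_force: [-0.6, -1.0, 0.5]
opening: 0.0855
grip_force: 0.0
```

```bash
cat >> h.py <<'E'
def wworld(d,o):
    "world points of wrist depth image, fisheye"
    m=ctrl.camera_model("wrist");K=m["mtx"];v,u=np.mgrid[:420,:560].astype(float)
    dx,dy=(u-K[0,2])/K[0,0],(v-K[1,2])/K[1,1];r=np.hypot(dx,dy)+1e-9;t=np.tan(r)/r
    c=np.stack([dx*t*d,dy*t*d,d],-1);M=m["tool_from_camera"]
    p=c@M[:3,:3].T+M[:3,3]
    return p@Ro.from_rotvec(o["tool_rot"]).as_matrix().T+o["tool_pos"]
E
python3 - <<'E'
from h import *
o=ctrl.get_obs();p,d=ctrl.get_image("wrist");print(o["t"],o["tool_pos"],o["tool_rot"])
cv2.imwrite("pics/w1.png",p);np.savez("pics/w1.npz",p=p,d=d)
P=wworld(d,o);q=P.reshape(-1,3);s=cv2.cvtColor(p,cv2.COLOR_BGR2HSV)[...,1].ravel()
m=(q[:,2]>.06)&(q[:,2]<.08)&(s<110)&(abs(q[:,0]-.455)<.08)&(abs(q[:,1]+.28)<.06);t=q[m]
print(m.sum(),cv2.minAreaRect((t[:,:2]*1000).astype(np.float32)),np.percentile(t[:,2],[5,50,95]))
for a in(0,1):print(np.percentile(t[:,a],[0,1,3,97,99,100]))
E
```

```text
1.3 [ 0.44854555 -0.2836848   0.26086888] [ 3.13949607e+00 -3.44316338e-03  7.56961746e-04]
2120 ((455.9520568847656, -281.86798095703125), (89.04426574707031, 64.63187408447266), 0.1769515872001648) [0.06198424 0.068137   0.06938355]
[0.41133962 0.41375657 0.41814663 0.49946641 0.49970073 0.50046825]
[-0.31418148 -0.31382852 -0.31333265 -0.25041533 -0.24994504 -0.24948617]
```

View pics/w1.png

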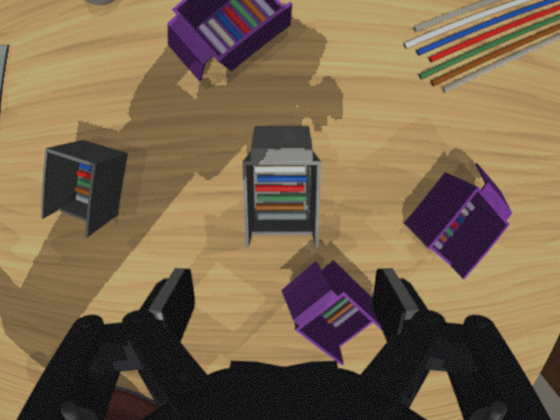

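The wrist view agrees: the grey lipped bin is at (282,195) with its lip up (+x), centre (0.4495,-0.2818) and yaw about 0. The purple decoys are clear of the fingers. I descend and grip.

```bash
python3 -c "
from h import *
print(delta(.4495,-.2818,.088,0))"
```

```text
[0.0013, -0.0035, 0.2881, 0.0013, -0.0004, -0.0012]
```

Call:
{"fn": "apply_moves", "kwargs": {"rows": [0.001,-0.0035,0.07,0.001,0,-0.001,0.001,-0.0035,0.14,0.001,0,-0.001,0.001,-0.0035,0.19,0.001,0,-0.001,0.001,-0.0035,0.23,0.001,0,-0.001,0.001,-0.0035,0.26,0.001,0,-0.001,0.001,-0.0035,0.28,0.001,0,-0.001,0.001,-0.0035,0.288,0.001,0,-0.001,0.001,-0.0035,0.288,0.001,0,-0.001,0.001,-0.0035,0.288,0.001,0,-0.001]}}

```text
t: 2.25
tool_pos: [0.4504, -0.2813, 0.089]
tool_rot: [3.14, 0.002, 0.003]
contact_force: [-0.4, -0.2, -0.3]
opening: 0.0852
grip_force: 0.0
```

Call:
{"fn": "apply_moves", "kwargs": {"rows": [0,0,0,0,0,0,0,0,0,0,0,0,0,0,0,0,0,0,0,0,0,0,0,0,0,0,0,0,0,0,0,0,0,0,0,0,0,0,0,0,0,0,0,0,0,0,0,0,0,0,0,0,0,0,0,0,0,0,0,0], "grip": 0, "grip_force": 40}}

```text
t: 3.25
tool_pos: [0.4505, -0.2815, 0.0893]
tool_rot: [3.139, 0.003, 0.003]
contact_force: [-1.2, -1.1, 6.1]
opening: 0.0635
grip_force: 41.0
```

Call:
{"fn": "apply_moves", "kwargs": {"rows": [0,0,-0.01,0,0,0,0,0,-0.03,0,0,0,0,0,-0.07,0,0,0,0,0,-0.11,0,0,0,0,0,-0.16,0,0,0,0,0,-0.21,0,0,0,0,0,-0.26,0,0,0,0,0,-0.31,0,0,0,0,0,-0.35,0,0,0,0,0,-0.38,0,0,0,0,0,-0.395,0,0,0,0,0,-0.4,0,0,0,0,0,-0.4,0,0,0]}}

```text
t: 4.55
tool_pos: [0.4495, -0.2804, 0.3274]
tool_rot: [-3.141, -0.003, 0.0]
contact_force: [0.4, -0.1, -2.1]
opening: 0.0637
grip_force: 40.4
```

```bash
python3 - <<'E'
from h import *
o=ctrl.get_obs();print(o)
D=np.array(delta(.530,.214,.330,-np.radians(13.6)));print(D)
s=np.linspace(0,1,18);s=s*s*(3-2*s)
print([round(float(x),3) for x in (s[1:,None]*D).ravel()])
E
```

```text
{'t': 4.55, 'q': array([-6.98313988e-01, -1.89848637e-01,  1.80461993e+00,  9.50091275e-05,
        1.52718544e+00,  8.70846664e-01]), 'dq': array([ 0.00019463,  0.01290472,  0.01724382, -0.00172427, -0.00422591,
       -0.00136303]), 'effort': array([ 2.25644675e-02, -3.08346570e+01, -3.92654300e+01,  8.68337665e-03,
        1.96780282e-02, -1.07349726e-05]), 'tool_pos': array([ 0.44949413, -0.28040833,  0.32741964]), 'tool_rot': array([-3.14128464e+00, -2.56252722e-03,  3.41738440e-04]), 'contact_force': array([ 0.35529801, -0.12317588, -2.11920382]), 'wrist_torque': array([-0.01374482, -0.02806249,  0.03096661]), 'grip_force': 40.35443365573883, 'opening': 0.06365254514165704}
[ 1.355e-01 -8.238e-01 -4.100e-03 -2.000e-04  2.000e-04  1.521e-01]
[0.001, -0.008, -0.0, -0.0, 0.0, 0.002, 0.005, -0.032, -0.0, -0.0, 0.0, 0.006, 0.011, -0.068, -0.0, -0.0, 0.0, 0.013, 0.019, -0.115, -0.001, -0.0, 0.0, 0.021, 0.028, -0.172, -0.001, -0.0, 0.0, 0.032, 0.039, -0.235, -0.001, -0.0, 0.0, 0.043, 0.05, -0.304, -0.002, -0.0, 0.0, 0.056, 0.062, -0.376, -0.002, -0.0, 0.0, 0.069, 0.074, -0.448, -0.002, -0.0, 0.0, 0.083, 0.085, -0.52, -0.003, -0.0, 0.0, 0.096, 0.097, -0.588, -0.003, -0.0, 0.0, 0.109, 0.107, -0.652, -0.003, -0.0, 0.0, 0.12, 0.117, -0.708, -0.004, -0.0, 0.0, 0.131, 0.124, -0.756, -0.004, -0.0, 0.0, 0.14, 0.13, -0.792, -0.004, -0.0, 0.0, 0.146, 0.134, -0.816, -0.004, -0.0, 0.0, 0.151, 0.136, -0.824, -0.004, -0.0, 0.0, 0.152]
```

Call:
{"fn": "apply_moves", "kwargs": {"rows": [0.001,-0.01,0,0,0,0.002,0.005,-0.03,0,0,0,0.006,0.011,-0.07,0,0,0,0.013,0.019,-0.115,0,0,0,0.021,0.028,-0.17,0,0,0,0.032,0.039,-0.235,0,0,0,0.043,0.05,-0.305,0,0,0,0.056,0.062,-0.375,0,0,0,0.069,0.074,-0.45,0,0,0,0.083,0.085,-0.52,0,0,0,0.096,0.097,-0.59,0,0,0,0.109,0.107,-0.65,0,0,0,0.12,0.117,-0.71,0,0,0,0.131,0.124,-0.755,0,0,0,0.14,0.13,-0.79,0,0,0,0.146,0.134,-0.815,0,0,0,0.15,0.1355,-0.824,0,0,0,0.152,0.1355,-0.824,0,0,0,0.152,0.1355,-0.824,0,0,0,0.152]}}

```text
t: 6.45
tool_pos: [0.5299, 0.2136, 0.3274]
tool_rot: [3.119, -0.372, -0.001]
contact_force: [0.1, -0.7, -1.3]
opening: 0.0637
grip_force: 40.3
```

```bash
python3 - <<'E'
from h import *
o=ctrl.get_obs();p,d=ctrl.get_image("wrist");print(o["t"],o["tool_pos"],o["tool_rot"],o["wrist_torque"])
ps,ds=ctrl.get_image("side")
cv2.imwrite("pics/w2.png",np.hstack([p[:,60:500],ps[150:390,60:360].repeat(1,0) if 0 else cv2.resize(ps[150:390,60:260],(350,420))]))
np.savez("pics/w2.npz",p=p,d=d,ps=ps,ds=ds)
P=wworld(d,o);q=P.reshape(-1,3)
m=(q[:,2]>.16)&(q[:,2]<.178)&(abs(q[:,0]-.57)<.08)&(abs(q[:,1]-.2)<.12);t=q[m]
print("rail",m.sum(),cv2.minAreaRect((t[:,:2]*1000).astype(np.float32)),np.percentile(t[:,2],[5,50,95]))
# bin in tool frame
b=Ro.from_rotvec(o["tool_rot"]).inv().apply(q-o["tool_pos"])*1000
m=(b[:,2]>5)&(b[:,2]<35)&(abs(b[:,1])<33)&(abs(b[:,0])<75)&(d.ravel()>0);t=b[m]
v,u=np.divmod(np.flatnonzero(m),560);print("bin",m.sum(),u.min(),u.max(),v.min(),v.max())
for a in range(3):print(np.percentile(t[:,a],[0,1,5,50,95,99,100]).round(1))
E
```

```text
6.45 [0.52987219 0.21362791 0.32739598] [ 3.11870923e+00 -3.71767407e-01 -5.01306658e-04] [ 0.04996725 -0.01109448 -0.01060004]
rail 768 ((571.5872802734375, 205.64352416992188), (180.07289123535156, 4.8569183349609375), 76.1027603149414) [0.16249168 0.16819376 0.16933271]
bin 15682 177 392 190 360
[-21.7  -6.7   9.6  40.5  51.   51.9  52.9]
[-33.  -32.2 -30.1  -0.5  28.9  31.2  33. ]
[ 5.  12.1 20.1 21.7 33.3 34.6 35. ]
```

View pics/w2.png

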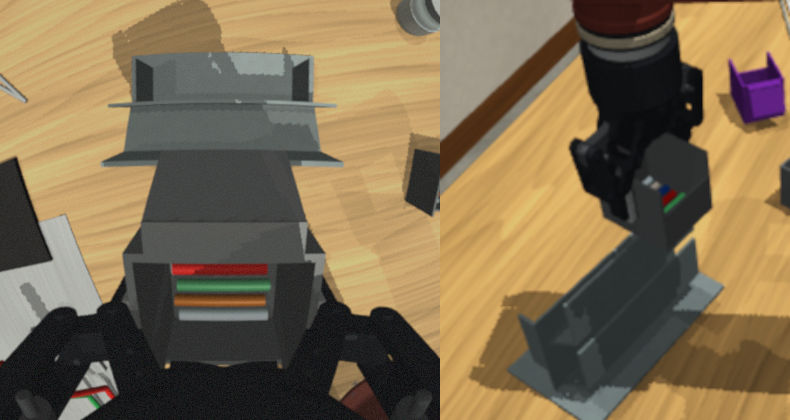

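```bash
python3 - <<'E'
from h import *
o=ctrl.get_obs();D=np.load("pics/w2.npz");q=wworld(D["d"],o).reshape(-1,3)
b=Ro.from_rotvec(o["tool_rot"]).inv().apply(q-o["tool_pos"])*1000
for y in(-15,0,15):
    m=(abs(b[:,1]-y)<.6)&(b[:,0]>20)&(b[:,0]<75)&(b[:,2]<80);t=b[m][np.argsort(b[m][:,0])]
    print(y,[(round(float(x)),round(float(z),1)) for x,_,z in t[::2]])
# lip plateau rect, full bin rim rect, in tool frame
m=(b[:,2]>17)&(b[:,2]<23.5)&(abs(b[:,1])<40)&(b[:,0]>-5)&(b[:,0]<75)
r=b[m];w=r[(r[:,0]>36)];print(cv2.minAreaRect(w[:,:2].astype(np.float32)),w[:,0].min(),w[:,0].max(),w[:,1].min(),w[:,1].max(),np.median(w[:,2]))
c=Ro.from_rotvec(o["tool_rot"]).inv().apply(np.array([.57159,.20564,.1692])-o["tool_pos"])*1000;print("rail in tool",c)
E
```

```text
-15 [(20, -18.0), (20, -25.9), (20, -20.6), (20, -19.6), (20, -25.3), (20, -18.8), (20, -25.4), (20, -20.1), (20, -20.0), (20, -26.3), (20, -25.2), (20, -18.5), (20, -21.7), (20, -19.1), (20, -26.9), (20, -20.4), (20, -20.5), (20, -25.5), (20, -22.9), (20, -20.9), (20, -25.8), (20, -21.8), (20, -23.0), (20, -22.7), (20, -22.1), (20, -26.8), (20, -23.9), (21, -27.3), (21, -19.1), (21, -27.1), (21, -27.6), (21, -25.7), (21, -22.8), (21, -21.3), (21, -26.3), (21, -19.8), (21, -23.2), (21, -25.3), (21, -26.2), (21, -20.3), (21, -27.8), (21, -24.5), (21, -24.2), (21, -21.3), (21, -22.2), (21, -27.3), (21, -25.4), (21, -27.1), (33, 21.1), (33, 21.0), (33, 20.5), (34, 22.0), (34, 20.4), (34, 20.8), (34, 20.0), (34, 21.1), (34, 20.6), (35, 20.6), (35, 21.0), (35, 20.7), (35, 21.1), (35, 20.6), (35, 21.1), (36, 20.3), (36, 20.9), (36, 20.5), (36, 20.9), (36, 21.1), (37, 21.6), (37, 20.6), (37, 20.7), (37, 21.3), (37, 20.3), (37, 21.6), (38, 20.2), (38, 21.5), (38, 21.0), (38, 20.7), (38, 21.0), (38, 20.7), (39, 21.0), (39, 20.2), (39, 22.1), (39, 21.7), (39, 20.6), (39, 21.3), (40, 20.9), (40
[... 7377 characters left out ...]
4.5), (57, 45.7), (57, 46.1), (57, 45.4), (57, 46.8), (57, 48.0), (58, 46.8), (58, 47.0), (58, 48.6), (58, 47.8), (58, 49.1), (59, 50.3), (59, 48.9), (59, 50.7), (59, 51.0), (59, 50.7), (59, 52.4), (60, 50.8), (60, 52.4), (60, 51.6), (60, 53.6), (60, 53.4), (60, 51.5), (60, 52.9), (61, 54.0), (61, 53.7), (61, 54.3), (61, 54.0), (61, 55.2), (61, 54.2), (61, 56.0), (62, 57.2), (62, 55.6), (62, 56.1), (62, 58.4), (63, 57.3), (63, 60.0), (63, 58.4)]
((42.157718658447266, -0.6178684234619141), (63.560791015625, 12.314752578735352), 89.99923706054688) 36.00013571202344 48.314978251738395 -32.398181386115155 31.162610599268735 21.163092515514833
rail in tool [ 42.08068094  -2.47360598 158.48643536]
```

Bin and rail lie nearly aligned: the slot is at tool x 40.2, y -0.6, z 24, and the rail at 42.1, -2.5, 158.5. In the picture the flap edge is at row 152 and the rail ends at (105,105) and (335,105). I correct and lower to about 40 mm above.

Call:
{"fn": "apply_moves", "kwargs": {"rows": [0.0015,-0.003,0.005,0,0,0.002,0.0015,-0.003,0.02,0,0,0.002,0.0015,-0.003,0.04,0,0,0.002,0.0015,-0.003,0.06,0,0,0.002,0.0015,-0.003,0.085,0,0,0.002,0.0015,-0.003,0.11,0,0,0.002,0.0015,-0.003,0.13,0,0,0.002,0.0015,-0.003,0.145,0,0,0.002,0.0015,-0.003,0.155,0,0,0.002,0.0015,-0.003,0.157,0,0,0.002,0.0015,-0.003,0.157,0,0,0.002,0.0015,-0.003,0.157,0,0,0.002]}}

```text
t: 7.75
tool_pos: [0.532, 0.2155, 0.2345]
tool_rot: [-3.119, 0.377, -0.003]
contact_force: [0.8, 0.2, -1.5]
opening: 0.0636
grip_force: 40.3
```

```bash
cat > look.py <<'E'
from h import *
import sys
o=ctrl.get_obs();p,d=ctrl.get_image("wrist");ps,ds=ctrl.get_image("side")
c=cv2.resize(ps[190:390,80:250],(357,420));cv2.imwrite(sys.argv[1],np.hstack([p[:,60:500],c]))
print(o["t"],o["tool_pos"],o["contact_force"])
b=Ro.from_rotvec(o["tool_rot"]).inv().apply(wworld(d,o).reshape(-1,3)-o["tool_pos"])*1000
m=(b[:,2]>17)&(b[:,2]<24)&(abs(b[:,1])<40)&(b[:,0]>25)&(b[:,0]<75)&(abs(b[:,1])<24);w=b[m]
print("lip plateau x",np.percentile(w[:,0],[1,99]),"z",np.median(w[:,2]))
g=float(sys.argv[2])
m=(abs(b[:,2]-g)<6)&(abs(b[:,1])<105)&(abs(b[:,0]-42)<15)&(abs(b[:,1])>55);w=b[m]
for s in(-1,1):
    e=w[w[:,1]*s>0];
    if len(e):
        T=e[e[:,2]<np.percentile(e[:,2],30)]
        print("rail side",s,len(e),"x med",np.median(T[:,0]),"range",np.percentile(e[:,0],[2,98]),"end y",np.percentile(e[:,1]*s,99.5),"y med",np.median(T[:,1]),"z",np.percentile(e[:,2],[5,50]))
E
python3 look.py pics/w3.png 64
```

```text
7.75 [0.53197919 0.21551634 0.23447302] [ 0.76808044  0.21759176 -1.49650598]
lip plateau x [33.08559482 47.46053258] z 21.152468931781083
rail side -1 674 x med 40.512339411256775 range [38.29989304 42.6298949 ] end y 89.66538058198255 y med -70.96878626746744 z [65.36748962 66.36229439]
rail side 1 641 x med 40.87818441832515 range [38.81885245 42.84343107] end y 90.19590269694378 y med 71.29492554859564 z [65.24488148 66.35705225]
```

View pics/w3.png

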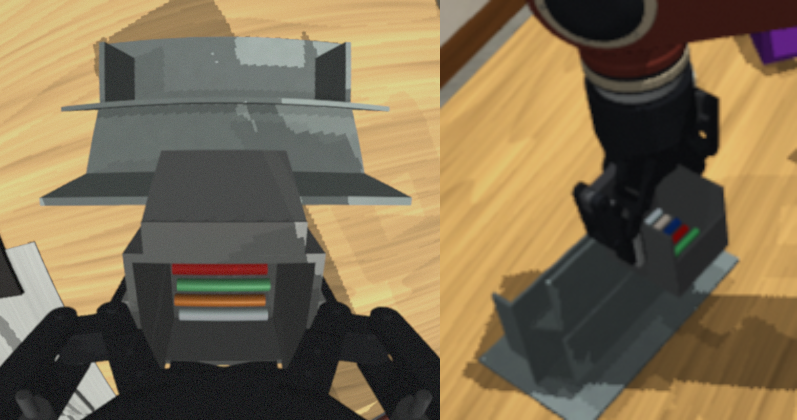

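Rail ends at (45,203) and (410,203) straddle the lip symmetrically. The rail is 0.4 mm from the slot centre with about 41 mm to go. I lower 36 mm.

Call:
{"fn": "apply_moves", "kwargs": {"rows": [-0.0007,0,0.004,0,0,0,-0.0007,0,0.009,0,0,0,-0.0007,0,0.016,0,0,0,-0.0007,0,0.024,0,0,0,-0.0007,0,0.032,0,0,0,-0.0007,0,0.04,0,0,0,-0.0007,0,0.047,0,0,0,-0.0007,0,0.053,0,0,0,-0.0007,0,0.057,0,0,0,-0.0007,0,0.06,0,0,0,-0.0007,0,0.06,0,0,0,-0.0007,0,0.06,0,0,0]}}

```text
t: 9.05
tool_pos: [0.5313, 0.2155, 0.1978]
tool_rot: [3.119, -0.377, 0.001]
contact_force: [0.3, -1.0, -2.3]
opening: 0.0638
grip_force: 40.3
```

```bash
python3 look.py pics/w4.png 29
```

```text
9.05 [0.53125492 0.21553881 0.19777681] [ 0.25699173 -1.0036118  -2.33442521]
lip plateau x [33.08096839 47.53550338] z 21.168189515614547
rail side -1 1123 x med 41.42385129029629 range [39.15666862 43.54612714] end y 89.8500428204037 y med -68.84829374026347 z [28.56338579 29.6933358 ]
rail side 1 1065 x med 41.80422201557971 range [39.56910096 43.69465272] end y 89.94115460750182 y med 70.19903932536539 z [28.64768993 29.7080932 ]
```

No contact and about 4.5 mm left. I seat it.

Call:
{"fn": "apply_moves", "kwargs": {"rows": [0.0013,0,0.001,0,0,0,0.0013,0,0.0025,0,0,0,0.0013,0,0.004,0,0,0,0.0013,0,0.0055,0,0,0,0.0013,0,0.0065,0,0,0,0.0013,0,0.0065,0,0,0,0.0013,0,0.0065,0,0,0]}}

```text
t: 9.85
tool_pos: [0.5319, 0.2153, 0.1937]
tool_rot: [3.119, -0.377, 0.0]
contact_force: [-0.6, -0.0, -1.9]
opening: 0.0636
grip_force: 40.3
```

Call:
{"fn": "apply_moves", "kwargs": {"rows": [0,0,0,0,0,0,0,0,0,0,0,0,0,0,0,0,0,0,0,0,0,0,0,0,0,0,0,0,0,0,0,0,0,0,0,0,0,0,0,0,0,0,0,0,0,0,0,0,0,0,0,0,0,0,0,0,0,0,0,0], "grip": 1}}

```text
t: 10.85
tool_pos: [0.5319, 0.2153, 0.1937]
tool_rot: [3.119, -0.377, 0.001]
contact_force: [-0.2, 0.2, 0.2]
opening: 0.0854
grip_force: 0.0
```

```bash
python3 look.py pics/w5.png 25
```

```text
10.85 [0.53191753 0.21532616 0.19370777] [-0.17315789  0.17587992  0.22823661]
lip plateau x [31.11696832 45.48548049] z 22.45150387180182
rail side -1 1199 x med 40.476082570985525 range [38.50225004 42.84612304] end y 89.85674161415695 y med -70.2269669390302 z [24.40614085 25.67570505]
rail side 1 1154 x med 40.80166106001599 range [38.86425698 43.05411742] end y 89.95849034168087 y med 69.36903718162219 z [24.57059058 25.7034941 ]
```

View pics/w5.png

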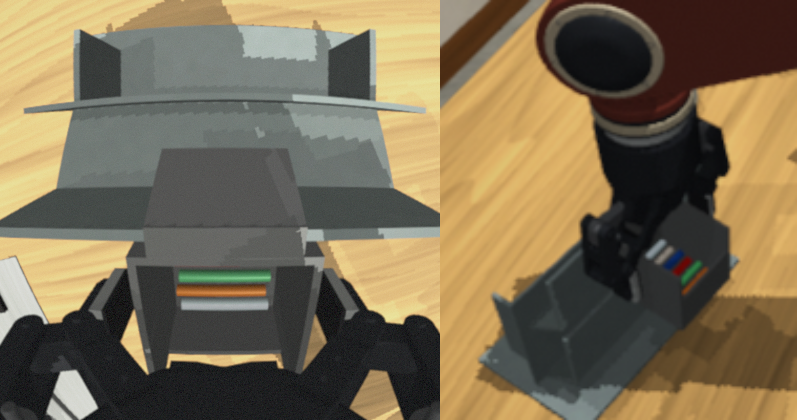

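Released: the lip dropped the last 1.3 mm and is over the rail, with fingers clear on both sides at (110,310) and (340,310). I retreat straight up.

Call:
{"fn": "apply_moves", "kwargs": {"rows": [0,0,-0.01,0,0,0,0,0,-0.03,0,0,0,0,0,-0.06,0,0,0,0,0,-0.1,0,0,0,0,0,-0.15,0,0,0,0,0,-0.2,0,0,0,0,0,-0.25,0,0,0,0,0,-0.28,0,0,0,0,0,-0.3,0,0,0,0,0,-0.3,0,0,0,0,0,-0.3,0,0,0]}}

```text
t: 12.05
tool_pos: [0.5317, 0.2153, 0.3732]
tool_rot: [3.118, -0.377, -0.0]
contact_force: [-0.4, 0.3, -1.3]
opening: 0.0857
grip_force: 0.0
```

```bash
python3 - <<'E'
from h import *
o=ctrl.get_obs();p,d=ctrl.get_image("wrist");ps,ds=ctrl.get_image("side")
cv2.imwrite("pics/w6.png",np.hstack([p[:,60:500],cv2.resize(ps[190:390,80:250],(357,420))]))
c=np.array([.5716,.2056,.17]);b=Ro.from_euler("z",np.radians(13.85)).apply(wworld(d,o).reshape(-1,3)-c)*1000
m=(b[:,2]>-2)&(b[:,2]<10)&(abs(b[:,1])<60)&(abs(b[:,0])<90);
for n,k in(("lip",m&(abs(b[:,1])<22)&(abs(b[:,0])<12)),("rim+y",m&(b[:,1]>27)&(b[:,1]<36)&(b[:,0]<-8)),("rim-y",m&(b[:,1]<-27)&(b[:,1]>-36)&(b[:,0]<-8)),):
    t=b[k];print(n,len(t),[np.percentile(t[:,i],[2,50,98]).round(1).tolist() for i in range(3)] if len(t) else "")
k=(abs(abs(b[:,1])-31)<5)&(b[:,0]<-5)&(b[:,0]>-85)&(b[:,2]>-20)&(b[:,2]<15)
for x in(-10,-30,-50,-70):
    s=b[k&(abs(b[:,0]-x)<4)];print(x,len(s),np.percentile(s[:,2],[50,95]).round(1) if len(s) else "")
E
```

```text
lip 962 [[-9.4, -1.7, 5.0], [-21.2, -0.0, 21.1], [-1.7, 1.2, 2.7]]
rim+y 178 [[-57.8, -28.0, -8.6], [28.7, 30.5, 32.2], [-1.9, -0.7, 1.4]]
rim-y 162 [[-51.8, -27.8, -8.5], [-32.1, -30.3, -28.3], [-1.9, -0.5, 1.9]]
-10 135 [0.4 1.9]
-30 105 [-1.2  0.2]
-50 94 [-2.2 -1.2]
-70 85 [-4.  -2.8]
```

View pics/w6.png

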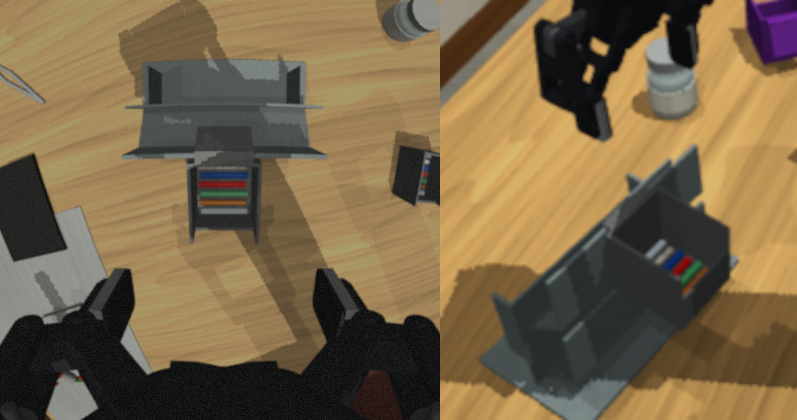

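The bin hangs centred on the rail at wrist (224,190). Its lateral offset is about 0, and it sags only about 4° from slot play. The plain bin is untouched, so I hand in.

```bash
python3 -c "
from station import ctrl
print(ctrl.finish_job())"
```

```text
the job is handed in; nothing more can be done
None
```

The lipped bin hangs by its lip in the middle of the top rail, leaning about 4° forward from the play in the slot; the lipless bin was not touched, and the job is handed in at about 12 s.

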